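# Reset the microscope lamp supply through its covered well

### The job

The microscope's lamp supply needs a reset, but a round wafer dish has been left lying over its reset well. With the fingertips push the dish along its channel to the closed end so that the well is wholly uncovered, sliding it and never lifting it, then reach into the well and press the sunken round key fully down, keep it down for a full second, and let it spring back. The dish stays lying flat at the end of the channel, and the square key of the stage controller and all other things on the bench are left alone.

Things in the scene. Friction and masses are not known exactly. Their poses are not given: they have to be found in the camera images.
- supply: Lamp supply: fixed grey box with a bare aluminium top face 60 mm above the bench; has a channel and a round well. Stands left or right of the controller. Origin: on the bench right under the well's centre, z up. The box runs from x -48 to +87 and y -85 to +112 mm of its own axes. The part of the face at x = +41 to +87 mm is a bare ledge, level with the channel's floor
- channel_end (a point): Middle of the inner side of the stop bar that closes the channel, at face height, on the supply at x 0, y +107 mm; same axes. The channel runs along the supply's y over the well, 74 mm wide between two steel rails (8 mm high, 4 mm thick) at x = -39 and +39 mm, on the level face; the stop bar is 8 mm high; the -y end is open
- reset_well (a point): Centre of the mouth of the reset well, at face height (60 mm above the bench), straight above the supply's origin, same axes. The well is a round upright hole 48 mm across and 28 mm deep. In its middle stands the reset key, round, 24 mm across, its top 16 mm below the face when up
- reset_key (a joint): Travel of the reset key, m: 0 is up, 0.006 fully down. It goes straight down on a spring, about 1.5 N to start and 5 N at the bottom, and springs back up when let go
- dish: Closed white plastic wafer dish, a disc 68 mm across and 20 mm high, about 0.09 kg, loose on the supply's face in the channel, at first over the reset well. Origin: the centre of its underside. Touching the stop bar its centre is at y = +73 mm of the supply; the well is wholly uncovered when the centre is 58 mm or more from the well's centre
- controller: The stage controller, a fixed white box with a grey painted top face 52 mm above the bench, the same footprint and origin layout as the supply, with a small joystick (32 mm high) at x = +60, y = +60 mm, no channel, and an open square well. Not to be operated
- stage_well (a point): Centre of the mouth of the controller's square well (46 mm wide, at face height), with a square key sunk in it. Not to be touched
- stage_key (a joint): Travel of the controller's square key, m: 0 up, 0.006 down. Must stay up
- spare_dish: Another dish just like the first, lying on the bench beyond the two boxes, a bystander. Origin: the centre of its underside
- objective: Microscope objective lens standing on the supply's ledge, 28 mm across, 28 mm high. Origin: the centre of its underside. A bystander
- vial: Small jar standing on the bench between the two boxes, 26 mm across, 55 mm high. Origin: the centre of its underside. A bystander
- cassette: Open clear wafer cassette with thin partitions, 120 x 110 x 70 mm high, on the bench beyond the boxes. Origin: the centre of its underside. A bystander
- driver: Screwdriver 150 mm long lying on the bench right (-y) of the boxes, origin near its middle at the underside. A bystander
- tweezers: Steel tweezers 118 mm long, 6 mm high, lying on the bench left (+y) of the boxes, origin near the middle at the underside. A bystander
There are look-alikes about, which are no part of the job. Leave any blue, turquoise or yellow look-alike of the dish alone.

How it is judged (in metres and radians):
On the way, in this order (a step that is already met when the one before it is completed fails the run):
1. the dish has been slid clear of the reset well (horizontal distance between dish and reset_well above 0.056 m), for 0.2 s.
2. the reset key is held fully down for about a second (value of joint reset_key above 0.005 m and horizontal distance between dish and reset_well above 0.056 m), for 0.8 s.
At the end, for the whole second after the job is handed in: The dish lies flat (within 0.08 rad) and still on the supply's face in its channel, on the closed side, its centre more than 56 mm from the centre of the reset well; both keys are up (within 1.5 mm); every bystander is within 20 mm of where it was (horizontal distance between dish and reset_well above 0.056 m and y of dish in the frame of supply above 0.05 m and z of dish in the frame of supply between 0.056 and 0.064 m and angle between dish's own z axis and vertical below 0.08 rad and linear speed of dish below 0.02 m/s and value of joint each of reset_key, stage_key below 0.0015 m and distance of each of spare_dish, objective, vial, cassette, driver, tweezers from where it was at the start of the episode below 0.02 m); the robot touches nothing.
It fails at once if the dish is lifted more than 6 mm off the supply's face, tipped by more than 0.25 rad, or falls from it (z of dish in the frame of supply above 0.066 m or z of dish in the frame of supply below 0.05 m or angle between dish's own z axis and vertical above 0.25 rad).
It fails at once if the stage controller's square key is pressed more than 2 mm (value of joint stage_key above 0.002 m).
It fails at once if a bystander (spare dish, objective, vial, cassette, screwdriver, tweezers) is moved more than 20 mm (distance of any of spare_dish, objective, vial, cassette, driver, tweezers from where it was at the start of the episode above 0.02 m).
It also fails if it takes over 51 s, if anything falls off the work surface, if the arm or the gripper's body presses on something with over 40 N, if the wrist force passes 120 N, or if a joint passes its speed limit or range.

### The arm

A 6-joint arm with a two-finger parallel gripper is mounted at the origin on the work surface. World frame = base frame: x ahead of the robot, y to its left, z up, the work surface at z = 0. Lengths are in mm, angles in rad, forces in N, time in s.
With the tool pointing down it reaches from about 275 to 825 mm from the base axis. Payload 4.9 kg.
Tool frame: the origin (TCP) lies at the very end of the fingers, on their centre line; the grasp point (between the pads) lies 19 mm behind it; z points along the fingers, y is the line along which they close (so a half turn about z gives the same grasp; the last joint's range is limited). The gripper opens to 85 mm and grips with 20 to 120 N. Pads are 22 mm wide; open, the fingers measure 114 mm over their backs; the gripper's body (76 mm by 85 mm) begins 54 mm behind the grasp point. The pads swing forward as they close: fully open they stand 13 mm farther back than shut.
Start: joints at [1.071, 0.326, -0.193, 1.052, 0, 1.437], TCP at [196.729, 513.631, 231.281] pointing down, gripper open.
Joint ranges: [-2.65, 2.65], [-0.97, 1.79], [-1.3, 1.35], [-1.93, 2.1], [-1.47, 1.37], [-3.14, 3.14]. Speed limits (rad/s): [2.57, 2.57, 3.14, 3.14, 3.14, 3.14].

### API

Orientations are given as [roll, pitch, yaw] about the fixed x, y, z axes, in that order (R = Rz(yaw) Ry(pitch) Rx(roll)).
In Python, from bench import bot, solve_ik, imaging gives the robot as it stands. Calls block until the motion is done:
- bot.move_ptp(position, orientation): joint-space move of the TCP to a pose.
- bot.movel(position, rot=None, max_speed=150, threshold=None): straight line of the TCP; rot=None keeps the orientation; max_speed is the mean speed in mm/s. With threshold (N) it stops when the force on the tool has changed by that much, and returns True; else False.
- bot.move_j(angles): joint-space move.
- bot.grip(opening, effort=None): opening from 0.0 (shut) to 1.0 (fully open); effort is the grip in N (None keeps the last); returns when the fingers have stopped.
- bot.dwell(seconds).
- solve_ik(position, orientation): joint angles nearest the present ones, or None.
- bot.get_state(): the state.
- imaging.capture(name): name is "scene" or "top"; returns the picture (480x640x3 uint8, blue, green, red); there is no depth.
- imaging.camera_model(name): a dict with "K" (3x3 intrinsics, pixels), "position" and "rotation" of the camera in the world. Camera axes: x right, y up, looking along -z (the intrinsics and any distortion apply to the point x, -y, -z); pixel columns grow to the right and rows downward; lengths in mm; the calibration is good to about 2 mm. A picture is of the moment at which its call begins. camera_model takes no time and is no camera call.
A pose or a line that the arm cannot do raises bot.IKError and nothing moves.
- bot.sign_off(): hands the job in; it is judged then, once.
The state is a dict: "t": time; "qpos": joint angles; "joint_velocities": joint speeds; "effort": joint torques, N m; "tcp_pos": TCP position; "orientation": TCP orientation; "contact_force": force on the tool from outside, world axes, zero at the start; "wrist_torque": the same for the moment, N m; "opening": opening from 0.0 (shut) to 1.0 (fully open); "gripper_force": force on a finger pad.
Only numpy, scipy, OpenCV 4.12 (cv2) and the standard library are available. Lean on these libraries where they do the work, as an engineer would, in place of code of your own. Each camera call takes 0.05 s, during which the arm holds its last target. There are 200 camera calls.

## Working session

There is one attempt and no reset: what is moved stays moved. The work goes in short steps, each a Python script; the robot and the scene stay as the last script left them, time stands still between calls to the robot, and variables do not carry over. Pictures are saved under pics/ and viewed, at most 10 in all, crops included, and the job is handed in when it is done.

```bash
mkdir -p pics; python3 - <<'E'
from bench import bot, imaging
import cv2
for n in("scene","top"):
    im=imaging.capture(n); cv2.imwrite(f"pics/{n}0.png",im); m=imaging.camera_model(n); print(n,m)
E
```

```text
scene {'K': array([[621.9553211 ,   0.        , 308.69920481],
       [  0.        , 621.9553211 , 237.0153824 ],
       [  0.        ,   0.        ,   1.        ]]), 'position': array([1235.12999859, 1064.97460205,  925.75058135]), 'rotation': array([0.97182198, 0.00834558, 2.57791367])}
top {'K': array([[591.42600927,   0.        , 317.19824968],
       [  0.        , 591.42600927, 222.37309645],
       [  0.        ,   0.        ,   1.        ]]), 'position': array([ 305.23501305,    6.42979521, 1483.46966714]), 'rotation': array([ 0.20522178, -0.0015506 , -1.54333754])}
```

View pics/top0.png

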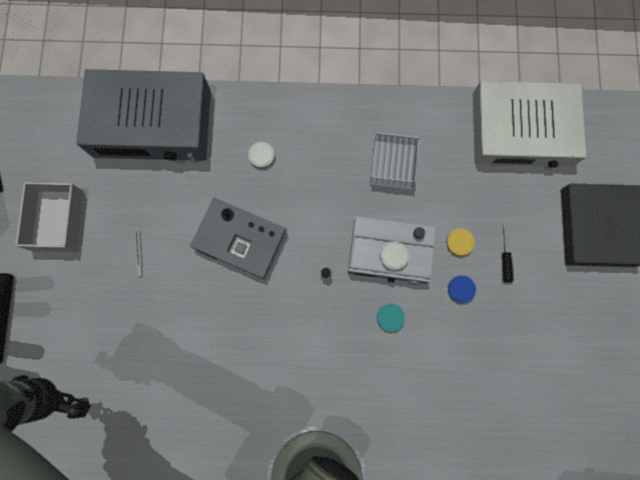

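View pics/scene0.png

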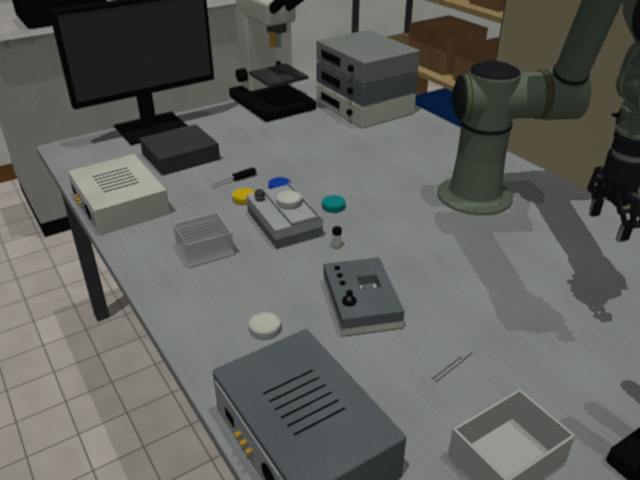

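The top view shows the supply at about (393,251), with its ledge and objective (419,233) on the far side. The controller is at (239,240).

Dish candidates:
- White, on the supply: (395,256)
- White spare, on the bench: (261,154)
- Yellow: (461,242)
- Blue: (462,289)
- Turquoise: (391,318)

I choose the white one in the channel at (395,256) and will check it in a crop.

```bash
python3 - <<'E'
import cv2
im=cv2.imread("pics/top0.png")
cv2.imwrite("pics/crop0.png",cv2.resize(im[205:300,335:455],None,fx=6.6,fy=6.3,interpolation=cv2.INTER_CUBIC)[:598,:792])
E
```

```text
(no output)
```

View pics/crop0.png

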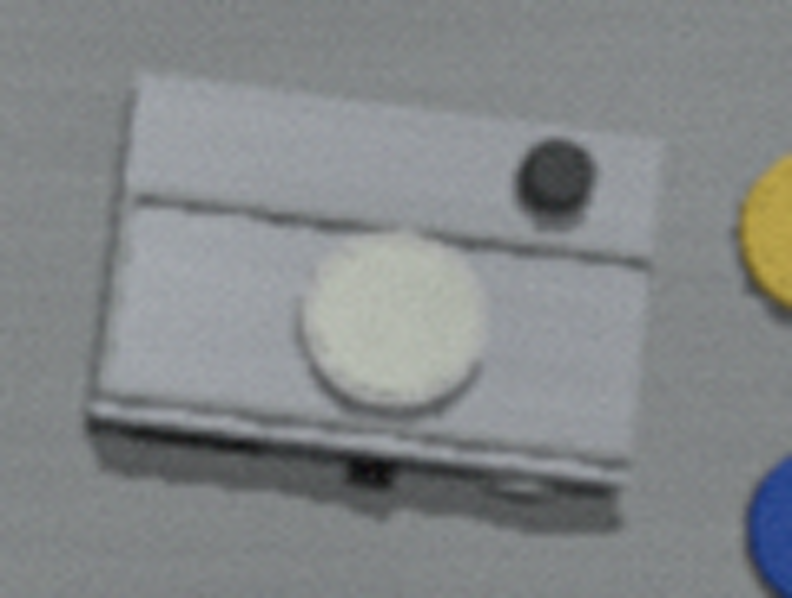

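The crop shows the white dish in the bare aluminium supply's channel. Its top centre is at crop (395,320), and the face corners are at about (138,73), (663,140), (622,488) and (90,420).

```bash
cat > h.py <<'E'
import numpy as np
from scipy.spatial.transform import Rotation as Rn
from scipy.optimize import least_squares
from bench import bot, solve_ik, imaging
def proj(n,P):
    m=imaging.camera_model(n); R=Rn.from_euler('xyz',m['rotation']).as_matrix()
    c=(np.atleast_2d(P)-m['position'])@R*[1,-1,-1]
    u=c@m['K'].T; return u[:,:2]/u[:,2:]
def unproj(n,uv,z):
    return least_squares(lambda p:(proj(n,[p[0],p[1],z])-uv).ravel(),[500,0],x_scale=100).x
def sup(T,P):  # supply pose (x,y,yaw) -> world
    P=np.atleast_2d(np.asarray(P,float)); c,s=np.cos(T[2]),np.sin(T[2])
    return np.c_[T[0]+c*P[:,0]-s*P[:,1],T[1]+s*P[:,0]+c*P[:,1],P[:,2]]
def tosup(T,p):
    c,s=np.cos(T[2]),np.sin(T[2]); d=np.array(p[:2])-T[:2]; return np.array([c*d[0]+s*d[1],-s*d[0]+c*d[1]])
crop=lambda u,v:np.array([334.58+u/6.6,204.58+v/6.3])
E
python3 - <<'E'
from h import *
uv=np.array([crop(*p) for p in[(138,73),(663,140),(622,488),(90,420)]])
M=[[87,112,60],[87,-85,60],[-48,-85,60],[-48,112,60]]
r=least_squares(lambda T:(proj('top',sup(T,M))-uv).ravel(),[500,-100,0],x_scale=[100,100,.1])
T=r.x;print(T,r.fun.round(2))
d=unproj('top',crop(395,320),80);print('dish',d,tosup(T,d))
o=unproj('top',crop(556,175),88);print('obj',o,tosup(T,o))
print('vial',tosup(T,unproj('top',[326,272],55)))
print('spare',[tosup(T,unproj('top',q,z)).round() for q,z in(((461,242),20),((391,318),20))])
np.save('T.npy',T)
E
```

```text
[ 5.19915050e+02 -1.82497966e+02 -1.10683852e-01] [-0.3   0.37 -0.23  0.56  0.52 -0.24  0.   -0.67]
dish [ 521.70929715 -174.95805437] [0.95042397 7.69196247]
obj [ 577.94583885 -232.4675572 ] [ 63.19522695 -43.25385227]
vial [-58.21975269 164.74576004]
spare [array([  68., -161.]), array([-144.,   -8.])]
```

```bash
python3 - <<'E'
from h import *
import cv2
T=np.load('T.npy'); Y=T[2]
W=lambda x,y,z:sup(T,[x,y,z])[0]
q0=np.array(bot.get_state()['qpos']); best=None
for yw in(np.pi/2+Y,-np.pi/2+Y):
    q=solve_ik(W(0,-62,160),[np.pi,0,yw])
    print(yw,q)
    if q is not None and (best is None or abs(q-q0).max()<best[0]): best=(abs(np.array(q)-q0).max(),yw)
yw=best[1]; O=[np.pi,0,yw]; np.save('O.npy',O)
bot.grip(0.0)
bot.move_ptp(W(0,-62,160),O)
print(bot.get_state()['t'],bot.get_state()['opening'])
bot.movel(W(0,-62,90),max_speed=150)
print('down',bot.movel(W(0,-62,66),max_speed=40,threshold=4))
s=bot.get_state();print(s['t'],s['tcp_pos'],s['contact_force'])
cv2.imwrite('pics/top1.png',cv2.resize(imaging.capture('top')[190:310,320:480],None,fx=5,fy=5,interpolation=cv2.INTER_CUBIC))
E
```

```text
1.4601124752805488 [-0.57400407  0.41539304 -0.25163819  0.9037651   0.          1.10747611]
-1.6814801783092443 [-0.57400407  0.41539304 -0.25163819  0.9037651   0.         -2.03411654]
3.7667 -0.006746765326233302
down False
5.1333 [ 513.0774349  -244.11872233   65.94158295] [-0.42204384 -0.23193626  0.62687468]
```

View pics/top1.png

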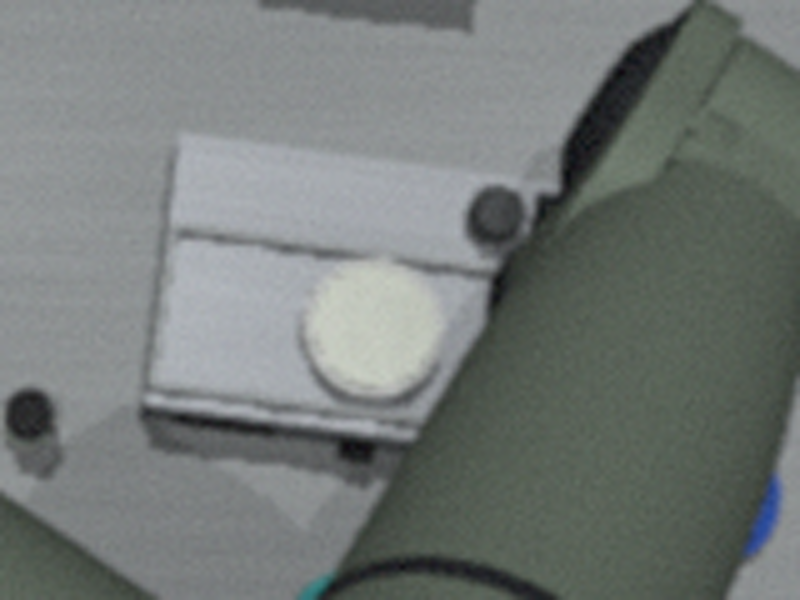

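The fingers are behind the dish, hidden by the arm, and nothing has been disturbed: the dish is at crop (372,328) and the objective at (497,213). Next is the push towards the closed end.

```bash
python3 - <<'E'
from h import *
import cv2
T=np.load('T.npy'); W=lambda x,y,z:sup(T,[x,y,z])[0]
print('push',bot.movel(W(0,31,66),max_speed=45,threshold=6))
s=bot.get_state();print(s['t'],tosup(T,s['tcp_pos']),s['contact_force'])
p=tosup(T,s['tcp_pos'])
bot.movel(W(0,p[1]-12,66),max_speed=60); bot.movel(W(0,p[1]-12,130),max_speed=150)
bot.movel(W(0,-100,160),max_speed=200)
cv2.imwrite('pics/top2.png',cv2.resize(imaging.capture('top')[190:310,320:480],None,fx=5,fy=5,interpolation=cv2.INTER_CUBIC))
print(bot.get_state()['t'],bot.get_state()['contact_force'])
E
```

```text
push False
7.4 [ 0.31965954 29.88920989] [-0.0400246  -4.96951835  0.4357688 ]
9.15 [ 0.30248772 -0.65849864 -0.87424323]
```

View pics/top2.png

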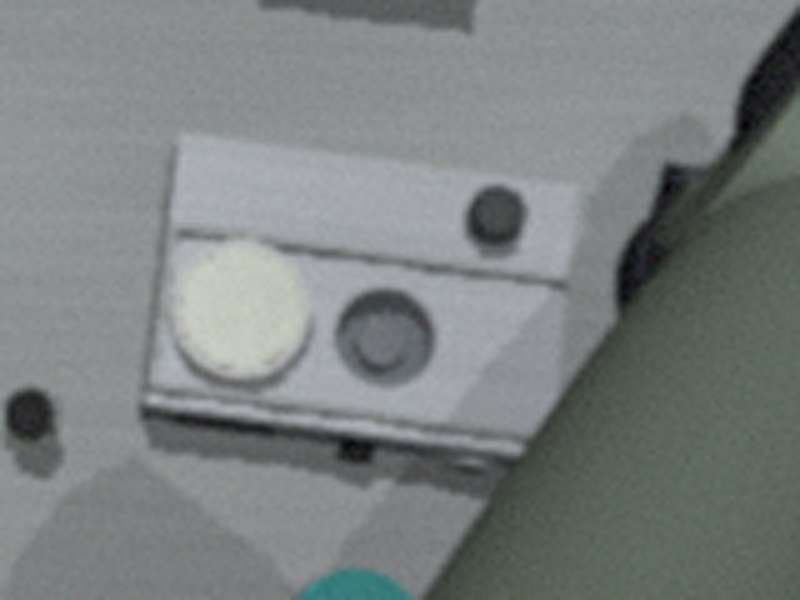

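The well is uncovered: its mouth is at crop (385,336), the key at (381,340), and the dish at the stop at (241,310).

```bash
python3 - <<'E'
from h import *
T=np.load('T.npy')
f=lambda u,v,z:unproj('top',[319.6+u/5,189.6+v/5],z)
a,b=f(385,336,60),f(381,340,44)
print('well',a,tosup(T,a),'key',b,tosup(T,b),'dish',tosup(T,f(241,310,80)))
c=(a+b)/2
P=lambda z:[*c,z]
if np.linalg.norm(c-T[:2])<8:
    bot.movel(P(130),max_speed=150); bot.movel(P(64),max_speed=120)
    print('hit?',bot.movel(P(48),max_speed=40,threshold=3),bot.get_state()['tcp_pos'],bot.get_state()['contact_force'])
E
```

```text
well [ 521.44001863 -182.82066269] [ 1.55128116 -0.15227689] key [ 521.8320336  -182.98349641] [ 1.9588836  -0.27081301] dish [ 1.22448761 72.0081998 ]
hit? False [ 521.46867648 -182.77551103   47.78600249] [ 0.41292353  0.16388846 -0.32165217]
```

```bash
python3 - <<'E'
from h import *
p=np.array(bot.get_state()['tcp_pos'])
P=lambda z:[p[0],p[1],z]
for z in(40,36):
    h=bot.movel(P(z),max_speed=12,threshold=10); s=bot.get_state()
    print(z,h,s['t'],s['tcp_pos'],s['contact_force'])
    if h: break
bot.dwell(0.6); s=bot.get_state(); print(s['tcp_pos'],s['contact_force'])
bot.dwell(0.7); s=bot.get_state(); print(s['t'],s['tcp_pos'],s['contact_force'])
E
```

```text
40 False 12.0583 [ 521.75549244 -182.91707751   40.25705713] [-0.2140326  -0.81873698  2.94481561]
36 True 12.3667 [ 521.8015898  -182.96055484   38.02333433] [-0.91303565  0.39190819  5.53323951]
[ 521.85792119 -182.98155616   38.03220362] [-1.49205657  0.94428819  6.7389793 ]
13.6667 [ 521.83638084 -182.97838974   38.02309643] [-1.62388153  1.00931283  6.88443192]
```

The key bottomed out at z = 38.0 mm with 6.9 N and was held for 1.3 s. Now I release, back off and check.

```bash
python3 - <<'E'
from h import *
import cv2
p=np.array(bot.get_state()['tcp_pos']); T=np.load('T.npy')
bot.movel([p[0],p[1],50],max_speed=30); bot.movel([p[0],p[1],150],max_speed=120)
bot.movel(sup(T,[0,-100,170])[0],max_speed=200); bot.dwell(.3)
cv2.imwrite('pics/top3.png',cv2.resize(imaging.capture('top')[190:310,320:480],None,fx=5,fy=5,interpolation=cv2.INTER_CUBIC))
print(bot.get_state()['t'],bot.get_state()['contact_force'])
E
```

```text
16.2167 [ 0.4354008  -1.30669302 -0.18635644]
```

View pics/top3.png

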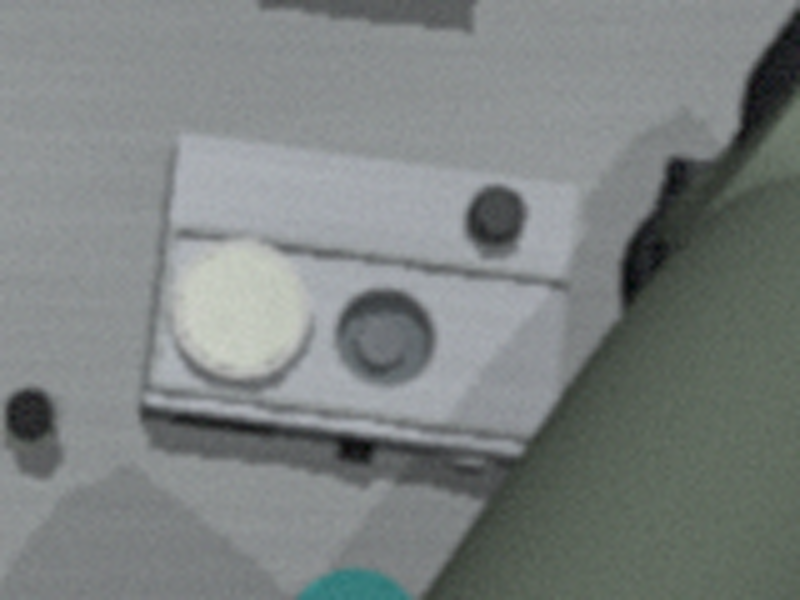

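The dish is still at the stop at (241,310), the key is up at (381,340), and the objective and vial haven't moved.

```bash
python3 -c "
from bench import bot
print(bot.sign_off())"
```

```text
the job is handed in; nothing more can be done
None
```

I slid the dish to the closed end (centre about 72 mm from the well), held the reset key fully down for 1.3 s, let it spring back, and handed the job in at about 16 s; the hand-in returned no verdict.

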